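# Shim a blank in the clamping fixture and hold it tight

### The arm

A 6-joint arm with a two-finger parallel gripper is mounted at the origin on a cart in front of the work surface, level with it; the furniture and walls round the work are solid. World frame = base frame: x ahead of the robot, y to its left, z up, the work surface at z = 0. Lengths are in m, angles in rad, forces in N, time in s.
With the tool pointing down it reaches from about 0.325 to 0.9 m from the base axis. Payload 6.1 kg.
Tool frame: the origin (TCP) lies on the centre line of the jaws, within the pads' length; the fingertips stand 17 mm ahead of it and the grasp point (between the pads) lies 2 mm behind it; z points along the fingers, y is the line along which they close (so a half turn about z gives the same grasp; the last joint's range is limited). The gripper opens to 85 mm and grips with 20 to 120 N. Pads are 22 mm wide; open, the fingers measure 114 mm over their backs; the gripper's body (76 mm by 85 mm) begins 54 mm behind the grasp point. The pads swing forward as they close: fully open they stand 13 mm farther back than shut.
Start: joints at [1.123, 0.22, 1.526, -0, 1.395, -0.126], TCP at [0.198, 0.593, 0.248] pointing down, gripper open.
Joint ranges: [-2.98, 2.98], [-0.91, 2.08], [0.09, 2.57], [-1.24, 4.39], [0.2, 2.65], [-2.68, 2.68]. Speed limits (rad/s): [2.57, 2.57, 3.01, 3.14, 3.14, 3.14].

### API

Orientations are given as a unit quaternion [x, y, z, w].
In Python, from plant import * gives the robot as it stands.
- The arm moves only by the tool arm_command, never from a script. Its argument "series" is a list of rows, each a list of 7 numbers: the shift along the tool's x, y, z in mm, then the turn, a rotation vector about the tool's x, y, z in degrees, then the finger opening in mm, from 0 to 85.4. A call has 1 to 10 rows; each row shifts and turns the commanded pose from where the row before left it, along the tool's axes as they then stand; what a row does not reach is not made up. A row lasts 1/10 s, in which the tool goes at most 50 mm and 8.59 degrees, less where a joint would pass 70% of its speed; a pose out of reach is approached as far as the arm can. A call with a gripper value outside its range is refused whole. The fingers move at their own pace and stop on an object; "squeeze" is the grip in N (left out, the last holds). Time passes only in rows, so rows that do not move let the fingers close. It gives the time, the measured TCP pose, the force, the opening and the grip force at its end, in the units of the state.
- observe(): the state, without advancing time (a new reading comes with each control period).
- grab_frame(name): name is "side" or "top"; returns (picture, depth): 384x512x3 uint8, blue, green, red; 384x512 float32, m along the optical axis (not along the pixel's ray), 0 where there is no reading.
- camera_info(name): a dict with "mtx" (3x3 intrinsics, pixels), "cam_to_world" (4x4, takes a point from camera to world coordinates). Camera axes: x right, y up, looking along -z (the intrinsics and any distortion apply to the point x, -y, -z); pixel columns grow to the right and rows downward; lengths in m; the calibration is good to about 2 mm. A picture is of the moment at which its call begins. camera_info takes no time and is no camera call.
- finish_job(): hands the job in; it is judged then, once.
The state is a dict: "time": time; "joints": joint angles; "qvel": joint speeds; "tau": joint torques, N m; "ee_pos": TCP position; "tool_rot": TCP orientation; "ft_force": force on the tool from outside, world axes, zero at the start; "moment": the same for the moment, N m; "finger_gap": opening from 0.0 (shut) to 1.0 (fully open); "gripper_force": force on a finger pad.
Only numpy, scipy, OpenCV 4.12 (cv2) and the standard library are available. Lean on these libraries where they do the work, as an engineer would, in place of code of your own. Each camera call takes 0.05 s, during which the arm holds its last target. There are 200 camera calls.

### The job

Push the loose aluminium blank in the clamping fixture fully against the far fence and the right-hand side stop, then stand shims upright between the blank and the sliding jaw, adding them until the jaw, pushed forward, meets the stack instead of running to the end of its travel; use no more shims than that takes, leave any spare standing on the table and do not disturb the other things lying about. The jaw springs back, so finish while still pushing on the back of the jaw with the gripper, holding blank and shims firmly clamped against the fence: do not let go.

Things in the scene. Friction and masses are not known exactly. Their poses are not given: they have to be found in the camera images.
- fixture: Fixed dark steel base plate, top 10 mm above the table, x -130 to +140, y -65 to +85 mm. Origin at table height; x points along the jaw's travel, away from the robot, y to the left. Side stop: steel bar on the right-hand edge, face at y = -45 mm, from x = -25 to +130 mm, its top 30 mm above the table.
- fence: Rigid aluminium fence across the plate's far end, 20 (x) x 130 (y) x 34 mm, bolted at a different x each time: face 80 to 100 mm ahead of the fixture's origin. Origin on the face that looks to the jaw, at the fixture's y = 0, at plate top; axes as the fixture's; spans y -45 to +85 mm.
- nest_corner (a point): The corner where fence face and side stop face meet, at the top of the base plate (10 mm above the table), axes as the fixture's. The registered blank has its origin at x = -20, y = +45 mm from here.
- jaw: Sliding steel jaw, 20 (x) x 80 (y) mm, top 40 mm above the table, with a 50 mm wide ridge to 50 mm flush with its back. Origin on the front face at the fixture's y = 0, plate top; back face 20 mm behind. Slides along the fixture's x from -50 mm (rest) to +35 mm (end, still 5 to 25 mm short of the registered blank). A spring returns it with 1.5 N (rest) to 2.8 N (end).
- blank: Loose aluminium blank, a flat bar 40 (x) x 90 (y) x 20 mm with a dark hole near each end, about 0.25 kg, origin at the centre of its underside. Starts lying on the base plate between jaw and fence, 10 mm or more off the fence and the side stop and slightly skewed (up to about 8 degrees).
- shim_1: one of three identical steel shims: a block 14 (x, its thickness) x 50 (y) x 20 mm high with an upright grip tab 6 (x) x 16 (y) mm centred on top, tab top 48 mm above the underside; 0.12 kg; origin at the centre of the underside. Starts standing on the table to the right of the fixture; take it by the 16 mm width of the tab.
- shim_2: one of three identical steel shims: a block 14 (x, its thickness) x 50 (y) x 20 mm high with an upright grip tab 6 (x) x 16 (y) mm centred on top, tab top 48 mm above the underside; 0.12 kg; origin at the centre of the underside. Starts standing on the table to the right of the fixture; take it by the 16 mm width of the tab.
- shim_3: one of three identical steel shims: a block 14 (x, its thickness) x 50 (y) x 20 mm high with an upright grip tab 6 (x) x 16 (y) mm centred on top, tab top 48 mm above the underside; 0.12 kg; origin at the centre of the underside. Starts standing on the table to the right of the fixture; take it by the 16 mm width of the tab.
- label_printer: Fixed label printer on the table, to the right of the fixture and beyond the shims, 155 mm high; in the robot frame it covers x 545 to 745, y -190 to +50 mm. An obstacle: carry the gripper round the front of it or over it.
- label_roll: Bystander: white label roll standing on end, 69 mm across, 60 mm high, near the robot, right. Leave alone.
- marker_pen: Bystander: black and white marker pen, 134 mm long, lying near the robot, left. Leave alone.
There are look-alikes about, which are no part of the job. Leave any pink look-alike of the blank alone.

How it is judged:
By the outcome, as a careful person would: the job done as asked, in the order asked, and still so for the second after the job is handed in, while the arm keeps its last pose, push and grip.
It also fails if it takes over 72 s, if anything falls off the work surface, if the arm or the gripper's body presses on something with over 40 N, if the wrist force passes 120 N, or if a joint passes its speed limit or range.

## Working session

There is one attempt and no reset: what is moved stays moved. The work goes in short steps, Python scripts to look and compute and a tool call to move; the robot and the scene stay as the last step left them, time stands still between calls to the robot, and variables do not carry over. Pictures are saved under pics/ and viewed, at most 10 in all, crops included, and the job is handed in when it is done.

Besides the shell and the picture viewer there is one more tool, called after "Request:" as a command line: name --pt "numbers of a row" for each row, then --argument value for the rest. arm_command: Moves the arm, as the interface text tells. Its arguments: {"type":"object","properties":{"series":{"type":"array"},"squeeze":{"type":"number"}},"required":["series"]}

```bash
mkdir -p pics; ls; python3 - <<'E'
from plant import *
import cv2,numpy as np
s=observe();print(s)
for n in("top","side"):
    p,d=grab_frame(n);cv2.imwrite(f"pics/{n}0.png",p);np.save(f"{n}0.npy",d);np.save(f"{n}0c.npy",p)
    c=camera_info(n);print(n,c)
E
```

```text
pics
{'time': 0.0, 'joints': array([ 1.12288524e+00,  2.21201776e-01,  1.52758682e+00,  2.10819031e-05,
        1.39471776e+00, -1.26093925e-01]), 'qvel': array([ 1.30969202e-03, -8.39205407e-05,  1.60197211e-03,  5.98069102e-04,
       -1.12902819e-03, -6.91080272e-04]), 'tau': array([ 6.18901067e-04, -4.96902215e+01, -3.89391875e+01, -1.91887452e-04,
        1.13998092e-02, -1.47441381e-05]), 'ee_pos': array([0.1974295 , 0.5924038 , 0.24722716]), 'tool_rot': array([ 1.60216877e-01,  9.87081373e-01, -9.14778634e-04, -2.80816798e-04]), 'ft_force': array([-0.48583175,  0.9426005 ,  0.29092415]), 'moment': array([ 0.01596811, -0.06653131,  0.04228079]), 'gripper_force': 0.0, 'finger_gap': 1.0039472167684338}
top {'mtx': array([[355.44408866,   0.        , 255.58001649],
       [  0.        , 355.44408866, 187.13552638],
       [  0.        ,   0.        ,   1.        ]]), 'cam_to_world': array([[-0.01317851,  0.99516273, -0.09735231,  0.39392298],
       [-0.99987599, -0.01395493, -0.00729873, -0.03219167],
       [-0.00862197,  0.09724405,  0.99522322,  0.99339796],
       [ 0.        ,  0.        ,  0.        ,  1.        ]])}
side {'mtx': array([[365.37015626,   0.        , 251.49853571],
       [  0.        , 365.37015626, 191.98529333],
       [  0.        ,   0.        ,   1.        ]]), 'cam_to_world': array([[ 5.79875975e-01,  7.13933036e-01, -3.92483725e-01,
         1.29941016e-01],
       [-8.14704744e-01,  5.08040410e-01, -2.79555222e-01,
        -2.96876974e-01],
       [-1.86115508e-04,  4.81865709e-01,  8.76245059e-01,
         8.85514790e-01],
       [ 0.00000000e+00,  0.00000000e+00,  0.00000000e+00,
         1.00000000e+00]])}
```

View pics/top0.png

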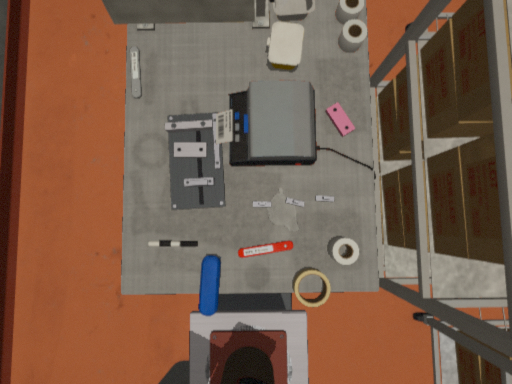

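View pics/side0.png

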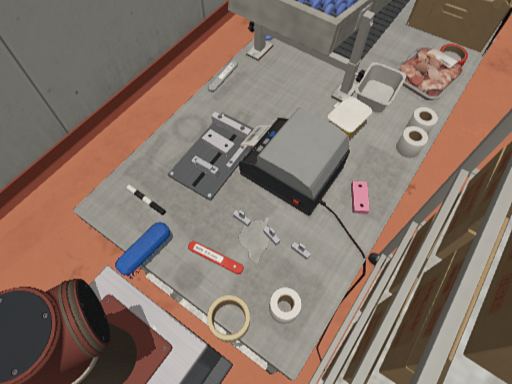

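The top view shows the fixture at about (165-225, 113-208), with the fence at (190,122), blank at (190,149) and jaw at (200,182). The shims are at (262,204), (295,202) and (325,198), and the printer at (270,120). The side view agrees. Next I take enlarged crops.

```bash
python3 - <<'E'
import cv2,numpy as np
p=cv2.imread("pics/top0.png")
a=cv2.resize(p[105:215,158:258],None,fx=5,fy=5,interpolation=cv2.INTER_CUBIC)
b=cv2.resize(p[185:215,245:340],None,fx=5,fy=5,interpolation=cv2.INTER_CUBIC)
o=np.zeros((560,500+0+300,3),np.uint8);o[:550,:500]=a;o[:95,500:]=cv2.resize(b,(300,95))
s=cv2.imread("pics/side0.png");c=cv2.resize(s[105:205,160:260],None,fx=3,fy=3,interpolation=cv2.INTER_CUBIC);o[100:400,500:]=c
d=cv2.resize(s[200:260,225:325],None,fx=2.6,fy=2.6,interpolation=cv2.INTER_CUBIC);o[402:402+d.shape[0],500:500+d.shape[1]]=d
cv2.imwrite("pics/c0.png",o)
E
```

```text
(no output)
```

View pics/c0.png

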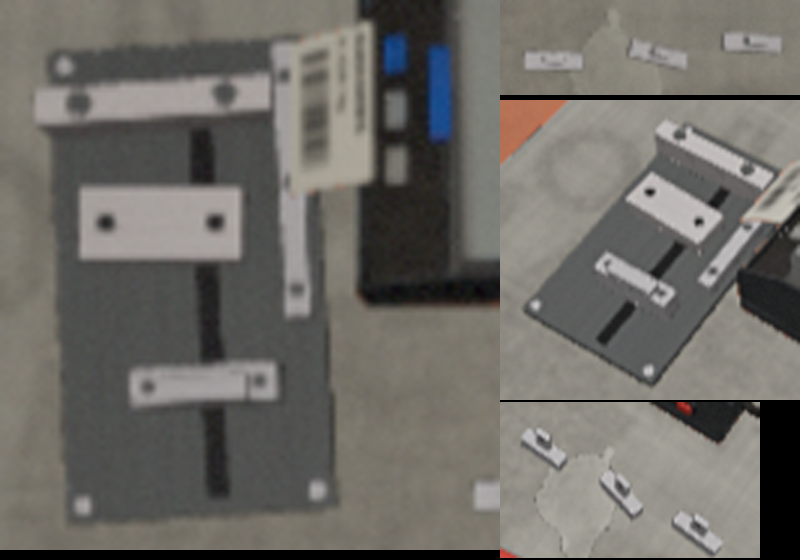

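The crop shows the fence, blank, jaw and side stop clearly. A label hangs out of the printer over the far part of the side stop. Next I measure these.

```bash
cat >h.py <<'E'
from plant import *
import cv2,numpy as np
def ray(n,uv,z):
    c=camera_info(n);K,T=c["mtx"],c["cam_to_world"]
    uv=np.atleast_2d(np.float64(uv));d=np.c_[(uv[:,0]-K[0,2])/K[0,0],-(uv[:,1]-K[1,2])/K[1,1],-np.ones(len(uv))]@T[:3,:3].T
    return T[:3,3]+d*((z-T[2,3])/d[:,2])[:,None]
def pts(n,d):
    c=camera_info(n);K,T=c["mtx"],c["cam_to_world"];v,u=np.mgrid[:d.shape[0],:d.shape[1]]
    P=np.stack([(u-K[0,2])/K[0,0]*d,-(v-K[1,2])/K[1,1]*d,-d],-1)
    return P@T[:3,:3].T+T[:3,3]
def rects(p,roi,thr,lo=12,up=4):
    x0,x1,y0,y1=roi;g=cv2.resize(cv2.cvtColor(p,cv2.COLOR_BGR2GRAY)[y0:y1,x0:x1],None,fx=up,fy=up,interpolation=cv2.INTER_CUBIC)
    cs,_=cv2.findContours((g>thr).astype(np.uint8),cv2.RETR_EXTERNAL,cv2.CHAIN_APPROX_NONE);o=[]
    for c in cs:
        if cv2.contourArea(c)>lo*up*up: o.append((cv2.boxPoints(cv2.minAreaRect(c))+.5)/up-.5+[x0,y0])
    return o
def desc(n,b,z):
    P=ray(n,b,z)[:,:2];e=[P[1]-P[0],P[2]-P[1]];L=[np.linalg.norm(v) for v in e];l=e[int(L[1]>L[0])]
    return P.mean(0).round(4),np.round(sorted(L),4),round((np.degrees(np.arctan2(l[1],l[0]))%180),1)
E
python3 - <<'E'
from h import *
p=np.load("top0c.npy");d=np.load("top0.npy");W=pts("top",d)
for roi,thr,z in(((160,215,112,200),135,.03),((247,338,192,212),165,.02)):
    for b in rects(p,roi,thr):
        m=b.mean(0);i=m.astype(int);print(m.round(1),b.round(1).tolist(),[(z,desc("top",b,z)) for z in((.02,) if thr==165 else (.03,.044,.045))],"depthz",W[i[1],i[0]].round(3))
# plate mask
print("plate/bolts");
for u,v in((170.6,117.8),(174.4,205.8),(221.4,202.8)): print(ray("top",[(u,v)],.01).round(4))
print("slot",ray("top",[(198.3,131),(201.5,203.5)],.01).round(4))
print("label",W[130:142:4,218:233:3,2].round(3),"table",W[200,240].round(3),W[195,185],W[186:190,198])
p=np.load("side0c.npy")
for b in rects(p,(225,325,200,262),165): print(b.mean(0).round(1),desc("side",b,.02))
E
```

```text
[198.1 181.1] [[183.5, 178.2], [212.4, 177.0], [212.7, 184.1], [183.8, 185.2]] [(0.03, (array([0.5068, 0.1317]), array([0.0193, 0.0792]), np.float64(91.5))), (0.044, (array([0.5052, 0.1293]), array([0.0191, 0.0781]), np.float64(91.5))), (0.045, (array([0.5051, 0.1292]), array([0.019, 0.078]), np.float64(91.5)))] depthz [0.505 0.129 0.05 ]
[189.5 149.1] [[173.6, 155.9], [173.7, 142.0], [205.5, 142.2], [205.4, 156.1]] [(0.03, (array([0.5962, 0.1555]), array([0.0389, 0.0879]), np.float64(88.7))), (0.044, (array([0.5933, 0.1528]), array([0.0384, 0.0866]), np.float64(88.7))), (0.045, (array([0.5931, 0.1526]), array([0.0383, 0.0865]), np.float64(88.7)))] depthz [0.597 0.158 0.027]
[168.  125.5] [[164.4, 122.1], [171.6, 122.1], [171.6, 128.9], [164.4, 128.9]] [(0.03, (array([0.6635, 0.2157]), array([0.0192, 0.0202]), np.float64(89.1))), (0.044, (array([0.6596, 0.2121]), array([0.0189, 0.0199]), np.float64(89.1))), (0.045, (array([0.6593, 0.2119]), array([0.0189, 0.0199]), np.float64(89.1)))] depthz [0.661 0.212 0.044]
[213.6 130.9] [[212.9, 121.4], [214.4, 121.4], [214.4, 140.4], [212.9, 14
[... 1434 characters left out ...]
.6519 0.1349 0.01  ]
 [0.4467 0.1255 0.01  ]]
label [[0.065 0.072 0.078 0.086 0.088]
 [0.065 0.071 0.08  0.085 0.088]
 [0.066 0.073 0.077 0.086 0.09 ]] table [ 0.456  0.019 -0.003] [0.47115006 0.17204679 0.00697432] [[0.49419111 0.13308387 0.02309019]
 [0.49278194 0.13536834 0.00963574]
 [0.49015904 0.13566643 0.00784288]
 [0.48730096 0.13555757 0.00843937]]
[300.8 249.2] (array([ 0.4564, -0.2146]), array([0.014 , 0.0507]), np.float64(86.3))
[265.6 241.5] (array([ 0.4226, -0.132 ]), array([0.0134, 0.0388]), np.float64(31.6))
[269.5 230.5] (array([ 0.4531, -0.123 ]), array([0.0245, 0.0714]), np.float64(60.2))
[241.4 216.4] (array([ 0.4432, -0.0411]), array([0.0143, 0.0491]), np.float64(87.0))
```

```bash
cat >>h.py <<'E'
from scipy.spatial.transform import Rotation as R
O=np.array([.5655,.1308]);YAW=2.85
def F(x,y):
    a=np.radians(YAW);return O+np.array([x*np.cos(a)-y*np.sin(a),x*np.sin(a)+y*np.cos(a)])/1000
def fix(p):
    a=np.radians(YAW);d=(np.array(p[:2])-O)*1000;return np.array([d[0]*np.cos(a)+d[1]*np.sin(a),-d[0]*np.sin(a)+d[1]*np.cos(a)])
def go(xy,z,yang):
    "tool y to point at world angle yang (deg): prints the rotvec deg, then shift mm in the turned tool axes"
    s=observe();r=R.from_quat(s["tool_rot"]);a=np.radians(yang);y=np.array([np.cos(a),np.sin(a),0]);zz=np.array([0,0,-1.])
    t=R.from_matrix(np.c_[np.cross(y,zz),y,zz]);rv=np.degrees((r.inv()*t).as_rotvec())
    sh=t.inv().apply(np.r_[xy,z]-s["ee_pos"])*1000
    print("t",round(s["time"],2),"ee",s["ee_pos"].round(4),"fix",fix(s["ee_pos"]).round(1),"rot",rv.round(2),"shift",sh.round(1),"F",s["ft_force"].round(1))
E
python3 -c "
from h import *
go(F(-20,20),.11,92.85)"
```

```text
t 0.1 ee [0.1974 0.5925 0.2473] fix [-344.7  479.4] rot [ -0.09  -0.03 -21.29] shift [-324.7 -459.4  137.3] F [ 0.3 -0.  -0.6]
```

Request:
arm_command --pt "0 0 0 0 0 -7.1 0" --pt "0 0 0 0 0 -7.1 0" --pt "0 0 0 0 0 -7.1 0" --pt "-25 -35 8 0 0 0 0" --pt "-25 -35 8 0 0 0 0" --pt "-25 -35 8 0 0 0 0" --pt "-25 -35 8 0 0 0 0" --pt "-25 -35 8 0 0 0 0" --pt "-25 -35 8 0 0 0 0" --pt "-25 -35 8 0 0 0 0"

```text
time: 1.1
ee_pos: [0.3853, 0.3553, 0.1917]
tool_rot: [-0.025, 1.0, -0.0, -0.0]
ft_force: [0.4, 0.4, 0.3]
finger_gap: 0.004
gripper_force: 0.0
```

Request:
arm_command --pt "-25 -35 11 0 0 0 0" --pt "-25 -35 11 0 0 0 0" --pt "-25 -35 11 0 0 0 0" --pt "-25 -35 11 0 0 0 0" --pt "-25 -35 12 0 0 0 0" --pt "-25 -35 12 0 0 0 0" --pt "0 0 0 0 0 0 0" --pt "0 0 0 0 0 0 0"

```text
time: 1.9
ee_pos: [0.5447, 0.1538, 0.1234]
tool_rot: [-0.024, 1.0, 0.0, -0.001]
ft_force: [-1.1, 0.4, -0.1]
finger_gap: -0.0
gripper_force: 0.0
```

```bash
python3 -c "
from h import *
go(F(-20,20),.033,92.85)
p,d=grab_frame('top');W=pts('top',d);m=(W[...,2]>.06)&(W[...,2]<.1);print('label x,y range',[W[...,i][125:150,200:232][m[125:150,200:232]][[0,-1]] for i in (0,1)])
"
```

```text
t 1.9 ee [0.5447 0.1538 0.1234] fix [-19.7  24. ] rot [ 0.01 -0.12 -0.13] shift [ 0.3 -4.  90.4] F [-1.1  0.4 -0.1]
label x,y range [array([0.65415396, 0.58703661]), array([0.07865974, 0.03839684])]
```

Request:
arm_command --pt "0 -2 30 0 0 0 0" --pt "0 -1 30 0 0 0 0" --pt "0 0 20 0 0 0 0" --pt "0 0 10 0 0 0 0" --pt "-10 0 0 0 0 0 0" --pt "-7 0 0 0 0 0 0" --pt "-5 0 0 0 0 0 0" --pt "-5 0 0 0 0 0 0" --pt "-5 0 0 0 0 0 0" --pt "-5 0 0 0 0 0 0"

```text
time: 2.95
ee_pos: [0.5826, 0.1535, 0.0347]
tool_rot: [-0.025, 1.0, 0.0, 0.0]
ft_force: [-0.8, -0.5, 1.7]
finger_gap: 0.003
gripper_force: 1.0
```

Request:
arm_command --pt "-5 0 0 0 0 0 0" --pt "-4 0 0 0 0 0 0" --pt "-3 0 0 0 0 0 0" --pt "-2 0 0 0 0 0 0" --pt "-2 0 0 0 0 0 0" --pt "-1 0 0 0 0 0 0"

```text
time: 3.55
ee_pos: [0.5992, 0.1544, 0.0342]
tool_rot: [-0.025, 1.0, -0.0, 0.0]
ft_force: [-1.9, 0.8, 1.2]
finger_gap: 0.001
gripper_force: 1.0
```

```bash
python3 -c "
from h import *
go(F(37,20),.033,92.85)
p,d=grab_frame('side');cv2.imwrite('pics/s1.png',cv2.resize(p[95:215,150:280],None,fx=5,fy=5,interpolation=cv2.INTER_CUBIC))
"
```

```text
t 3.55 ee [0.5992 0.1544 0.0342] fix [34.8 21.9] rot [-0.    0.    0.01] shift [-2.2 -1.9  1.2] F [-1.9  0.8  1.2]
```

View pics/s1.png

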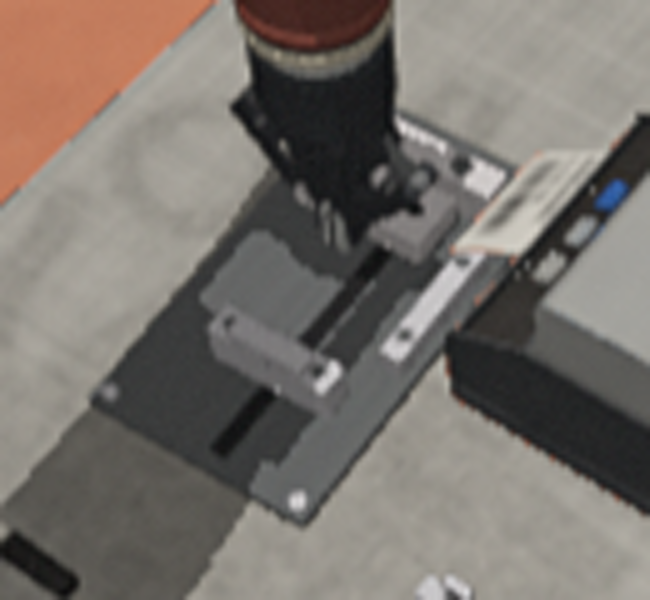

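The blank (430,225 in the crop) is just short of the fence, pushed by the fingers. I continue until the force rises.

Request:
arm_command --pt "-1 0 0 0 0 0 0" --pt "-1 0 0 0 0 0 0" --pt "0 0 0 0 0 0 0"

```text
time: 3.9
ee_pos: [0.6012, 0.1545, 0.0342]
tool_rot: [-0.025, 1.0, 0.0, 0.0]
ft_force: [-0.8, -1.1, -1.3]
finger_gap: 0.001
gripper_force: 0.3
```

Request:
arm_command --pt "-1 0 0 0 0 0 0" --pt "-1 0 0 0 0 0 0" --pt "0 0 0 0 0 0 0"

```text
time: 4.2
ee_pos: [0.6014, 0.1545, 0.0342]
tool_rot: [-0.025, 1.0, -0.0, -0.002]
ft_force: [-8.9, -1.7, 6.1]
finger_gap: 0.0
gripper_force: 4.1
```

Request:
arm_command --pt "-1 0 0 0 0 0 0" --pt "-1 0 0 0 0 0 0" --pt "0 0 0 0 0 0 0"

```text
time: 4.5
ee_pos: [0.6015, 0.1546, 0.0339]
tool_rot: [-0.025, 1.0, -0.0, -0.004]
ft_force: [-14.7, -1.1, 11.1]
finger_gap: -0.001
gripper_force: 7.3
```

Request:
arm_command --pt "14 0 0 0 0 0 0" --pt "0 0 -30 0 0 0 0" --pt "0 10 -30 0 0 0 0" --pt "-10 30 0 0 0 0 0" --pt "-15 30 0 0 0 0 0" --pt "-14 0 0 0 0 0 0" --pt "0 0 30 0 0 0 0" --pt "0 0 20 0 0 0 0" --pt "0 0 10 0 0 0 0" --pt "0 0 0 0 0 0 0"

```text
time: 5.5
ee_pos: [0.6253, 0.2255, 0.0324]
tool_rot: [-0.025, 1.0, -0.0, -0.002]
ft_force: [0.4, -0.4, -0.1]
finger_gap: -0.005
gripper_force: 0.0
```

```bash
python3 -c "
from h import *
go(F(68,59.5),.033,92.85)
"
```

```text
t 5.5 ee [0.6253 0.2255 0.0324] fix [64.5 91.6] rot [-0.03 -0.17  0.01] shift [ -3.5 -32.1  -0.6] F [ 0.4 -0.4 -0.1]
```

Request:
arm_command --pt "-3 0 0 0 0 0 0" --pt "0 -5 0 0 0 0 0" --pt "0 -4 0 0 0 0 0" --pt "0 -4 0 0 0 0 0" --pt "0 -4 0 0 0 0 0" --pt "0 -4 0 0 0 0 0" --pt "0 -4 0 0 0 0 0" --pt "0 -3 0 0 0 0 0" --pt "0 -2 0 0 0 0 0"

```text
time: 6.4
ee_pos: [0.631, 0.1958, 0.0343]
tool_rot: [-0.025, 1.0, 0.0, 0.0]
ft_force: [0.1, 1.9, 1.1]
finger_gap: 0.0
gripper_force: 1.1
```

Request:
arm_command --pt "0 -1 0 0 0 0 0" --pt "0 -1 0 0 0 0 0" --pt "0 0 0 0 0 0 0"

```text
time: 6.7
ee_pos: [0.6311, 0.194, 0.0342]
tool_rot: [-0.025, 1.0, -0.0, -0.0]
ft_force: [-0.0, 2.3, 1.3]
finger_gap: 0.001
gripper_force: 0.7
```

Request:
arm_command --pt "0 -1 0 0 0 0 0" --pt "0 -1 0 0 0 0 0" --pt "0 0 0 0 0 0 0"

```text
time: 7.0
ee_pos: [0.631, 0.1933, 0.0342]
tool_rot: [-0.025, 1.0, 0.001, -0.0]
ft_force: [-0.4, 7.2, 0.4]
finger_gap: -0.003
gripper_force: 3.3
```

Request:
arm_command --pt "0 -1 0 0 0 0 0" --pt "0 -1 0 0 0 0 0" --pt "0 0 0 0 0 0 0"

```text
time: 7.3
ee_pos: [0.631, 0.1931, 0.0343]
tool_rot: [-0.025, 1.0, 0.002, 0.0]
ft_force: [-1.2, 14.1, -0.2]
finger_gap: -0.002
gripper_force: 6.3
```

Request:
arm_command --pt "0 15 0 0 0 0 0" --pt "0 0 -30 0 0 0 0" --pt "0 0 -30 0 0 0 0" --pt "20 -20 0 0 0 0 0" --pt "20 -20 0 0 0 0 0" --pt "5 -20 0 0 0 0 0" --pt "0 0 30 0 0 0 0" --pt "0 0 20 0 0 0 0" --pt "0 0 10 0 0 0 0" --pt "0 0 0 0 0 0 0"

```text
time: 8.3
ee_pos: [0.587, 0.1426, 0.0323]
tool_rot: [-0.025, 1.0, -0.0, -0.002]
ft_force: [-0.3, 0.4, -0.5]
finger_gap: -0.0
gripper_force: 0.0
```

```bash
python3 -c "
from h import *
go(F(37,5),.033,92.85)
"
```

```text
t 8.3 ee [0.587  0.1426 0.0323] fix [22.1 10.7] rot [-0.04 -0.23  0.02] shift [-14.9  -5.7  -0.7] F [-0.3  0.4 -0.5]
```

Request:
arm_command --pt "0 -6 0 0 0 0 0" --pt "-6 0 0 0 0 0 0" --pt "-4 0 0 0 0 0 0" --pt "-3 0 0 0 0 0 0" --pt "-2 0 0 0 0 0 0" --pt "-1 0 0 0 0 0 0" --pt "-1 0 0 0 0 0 0" --pt "-1 0 0 0 0 0 0" --pt "-1 0 0 0 0 0 0" --pt "0 0 0 0 0 0 0"

```text
time: 9.3
ee_pos: [0.6025, 0.1377, 0.034]
tool_rot: [-0.025, 1.0, -0.001, -0.007]
ft_force: [-22.8, -2.2, 18.5]
finger_gap: 0.005
gripper_force: 11.1
```

```bash
python3 -c "
from h import *
go(F(-90,0),.1,92.85)
"
```

```text
t 9.3 ee [0.6025 0.1377 0.034 ] fix [37.3  5.1] rot [-0.04 -0.77  0.05] shift [127.3  -5.1 -66. ] F [-22.8  -2.2  18.5]
```

Request:
arm_command --pt "12 0 0 0 0 0 0" --pt "0 0 -35 0 0 0 0" --pt "0 0 -35 0 0 0 0" --pt "40 0 0 0 0 0 0" --pt "40 -5 0 0 0 0 0" --pt "40 0 0 0 0 0 0" --pt "7 0 30 0 0 0 0" --pt "0 0 20 0 0 0 0" --pt "0 0 17 0 0 0 0" --pt "0 0 0 0 0 0 0"

```text
time: 10.3
ee_pos: [0.4677, 0.1258, 0.0357]
tool_rot: [-0.025, 1.0, -0.0, -0.002]
ft_force: [0.4, 0.4, -0.8]
finger_gap: 0.001
gripper_force: 0.0
```

Request:
arm_command --pt "-10 0 0 0 0 0 0" --pt "-12 0 0 0 0 0 0" --pt "-12 0 0 0 0 0 0" --pt "-12 0 0 0 0 0 0" --pt "-12 0 0 0 0 0 0" --pt "-12 0 0 0 0 0 0" --pt "-12 0 0 0 0 0 0" --pt "-8 0 0 0 0 0 0" --pt "-3 0 0 0 0 0 0" --pt "0 0 0 0 0 0 0"

```text
time: 11.3
ee_pos: [0.5632, 0.1306, 0.0378]
tool_rot: [-0.025, 1.0, 0.0, 0.001]
ft_force: [-2.6, 0.5, 0.8]
finger_gap: 0.001
gripper_force: 1.1
```

```bash
python3 -c "
from h import *
go(F(4,0),.034,92.85)
"
```

```text
t 11.3 ee [0.5632 0.1306 0.0378] fix [-2.3 -0.1] rot [0.   0.07 0.01] shift [-6.3  0.1  3.8] F [-2.6  0.5  0.8]
```

Request:
arm_command --pt "-2 0 0 0 0 0 0" --pt "-1 0 0 0 0 0 0" --pt "-1 0 0 0 0 0 0" --pt "0 0 0 0 0 0 0"

```text
time: 11.7
ee_pos: [0.5663, 0.1307, 0.0374]
tool_rot: [-0.025, 1.0, 0.0, 0.0]
ft_force: [-3.5, 0.2, 2.4]
finger_gap: 0.0
gripper_force: 1.3
```

Request:
arm_command --pt "-1 0 0 0 0 0 0" --pt "-1 0 0 0 0 0 0" --pt "-1 0 0 0 0 0 0" --pt "0 0 0 0 0 0 0"

```text
time: 12.1
ee_pos: [0.5691, 0.1309, 0.0373]
tool_rot: [-0.025, 1.0, -0.0, -0.0]
ft_force: [-4.2, -0.9, 2.7]
finger_gap: 0.002
gripper_force: 2.1
```

Request:
arm_command --pt "-1 0 0 0 0 0 0" --pt "-1 0 0 0 0 0 0" --pt "-1 0 0 0 0 0 0" --pt "0 0 0 0 0 0 0"

```text
time: 12.5
ee_pos: [0.5692, 0.1309, 0.0366]
tool_rot: [-0.025, 1.0, -0.0, -0.003]
ft_force: [-15.0, -0.8, 10.5]
finger_gap: 0.002
gripper_force: 7.0
```

```bash
python3 -c "
from h import *
go(F(4,0),.034,92.85)
"
```

```text
t 12.5 ee [0.5692 0.1309 0.0366] fix [ 3.8 -0.1] rot [-0.02 -0.4   0.03] shift [-0.2  0.1  2.6] F [-15.   -0.8  10.5]
```

Request:
arm_command --pt "15 0 0 0 0 0 0" --pt "20 0 0 0 0 0 0" --pt "20 0 0 0 0 0 0" --pt "20 0 0 0 0 0 0" --pt "20 0 0 0 0 0 0" --pt "15 0 0 0 0 0 0" --pt "0 0 -35 0 0 0 40" --pt "0 0 -35 0 0 2.9 40" --pt "0 -35 0 0 0 2.9 40" --pt "0 0 0 0 0 0 40"

```text
time: 13.5
ee_pos: [0.4645, 0.0884, 0.1092]
tool_rot: [0.027, 1.0, -0.001, 0.003]
ft_force: [-0.6, 0.3, -0.4]
finger_gap: 0.472
gripper_force: 0.0
```

```bash
python3 -c "
from h import *
go([.4432,-.0411],.1,87)
"
```

```text
t 13.5 ee [0.4645 0.0884 0.1092] fix [-102.9  -37.3] rot [-0.05  0.33 -0.08] shift [  14.5 -130.5    9.2] F [-0.6  0.3 -0.4]
```

Request:
arm_command --pt "4 -33 0 0 0 0 40" --pt "4 -33 0 0 0 0 40" --pt "4 -33 0 0 0 0 40" --pt "2 -31 5 0 0 0 40" --pt "0 0 4 0 0 0 40" --pt "0 0 0 0 0 0 40"

```text
time: 14.1
ee_pos: [0.4414, -0.0387, 0.0975]
tool_rot: [0.027, 1.0, 0.0, -0.0]
ft_force: [-0.6, 1.5, 0.4]
finger_gap: 0.473
gripper_force: 0.0
```

```bash
python3 -c "
from h import *
go([.4432,-.0411],.042,87)
for n,roi in (('top',(228,278,185,225)),('side',(210,270,190,240))):
    p,d=grab_frame(n);a,b,c,e=roi;cv2.imwrite(f'pics/g_{n}.png',cv2.resize(p[c:e,a:b],(400,320),interpolation=cv2.INTER_CUBIC))
a=cv2.imread('pics/g_top.png');b=cv2.imread('pics/g_side.png');cv2.imwrite('pics/g1.png',np.hstack([a,b]))
"
```

```text
t 14.1 ee [ 0.4414 -0.0387  0.0975] fix [-132.4 -163.2] rot [ 0.03 -0.03 -0.05] shift [-1.9 -2.3 55.5] F [-0.6  1.5  0.4]
```

View pics/g1.png

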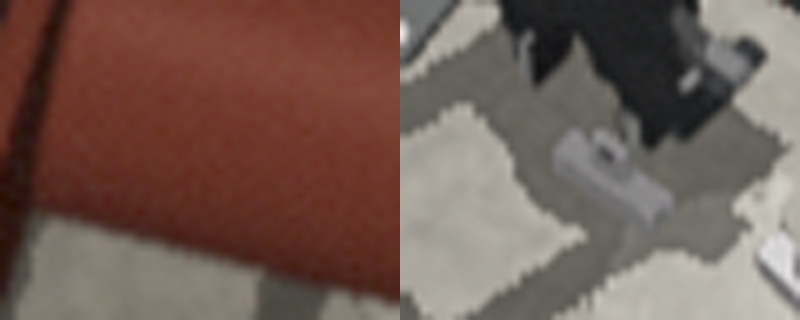

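The arm blocks the top view. The side crop shows shim A at (610,180) below the open fingers, as measured. I descend and grip.

Request:
arm_command --pt "-2 -2 20 0 0 0 40" --pt "0 0 15 0 0 0 40" --pt "0 0 12 0 0 0 40" --pt "0 0 8 0 0 0 40" --pt "0 0 0 0 0 0 40" --pt "0 0 0 0 0 0 0" --pt "0 0 0 0 0 0 0" --pt "0 0 0 0 0 0 0" --pt "0 0 0 0 0 0 0" --squeeze 40

```text
time: 15.1
ee_pos: [0.4443, -0.0408, 0.0441]
tool_rot: [0.026, 1.0, -0.0, 0.001]
ft_force: [0.3, 0.5, 3.3]
finger_gap: 0.173
gripper_force: 39.4
```

Request:
arm_command --pt "0 0 0 0 0 0 0" --pt "0 0 -15 0 0 0 0" --pt "0 0 -30 0 0 0 0" --pt "0 0 -30 0 0 0 0" --pt "0 0 -20 0 0 0 0" --pt "0 0 0 0 0 0 0"

```text
time: 15.7
ee_pos: [0.4456, -0.0413, 0.1411]
tool_rot: [0.026, 1.0, -0.001, 0.003]
ft_force: [-0.4, 0.3, -1.5]
finger_gap: 0.172
gripper_force: 39.2
```

```bash
python3 -c "
from h import *
s=observe();print(s['finger_gap']*85,s['gripper_force'])
go(F(-100,0),.135,92.85);go(F(30,0),.135,92.85)
p,d=grab_frame('side');cv2.imwrite('pics/g2.png',cv2.resize(p[150:270,200:330],None,fx=4,fy=4,interpolation=cv2.INTER_CUBIC))
"
```

```text
14.622507721729889 39.160791635513306
t 15.7 ee [ 0.4456 -0.0413  0.1411] fix [-128.3 -165.9] rot [-0.1   0.32 -5.79] shift [-28.3 165.9   6.1] F [-0.4  0.3 -1.5]
t 15.7 ee [ 0.4456 -0.0413  0.1411] fix [-128.3 -165.9] rot [-0.1   0.32 -5.79] shift [-158.3  165.9    6.1] F [-0.4  0.3 -1.5]
```

View pics/g2.png

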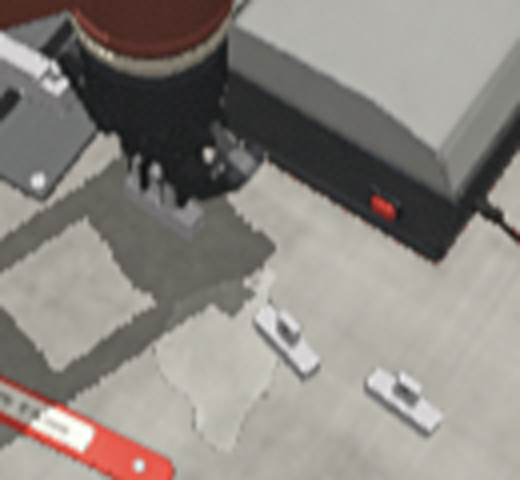

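Shim is held at (165,205), and the other two stand undisturbed. I carry it round the front of the printer.

Request:
arm_command --pt "0 0 0 0 0 -2.9 0" --pt "0 20 0 0 0 -2.9 0" --pt "-5 35 0 0 0 0 0" --pt "-5 35 0 0 0 0 0" --pt "-5 35 0 0 0 0 0" --pt "-10 30 0 0 0 0 0" --pt "-25 11 0 0 0 0 0" --pt "-35 0 0 0 0 0 0" --pt "-30 0 0 0 0 0 0" --pt "0 0 0 0 0 0 0"

```text
time: 16.75
ee_pos: [0.5528, 0.1308, 0.1358]
tool_rot: [-0.025, 1.0, -0.0, -0.001]
ft_force: [0.3, 0.0, -1.1]
finger_gap: 0.169
gripper_force: 39.3
```

```bash
python3 -c "
from h import *
go(F(31,0),.055,92.85)
"
```

```text
t 16.75 ee [0.5528 0.1308 0.1358] fix [-12.7   0.7] rot [-0.02 -0.08  0.  ] shift [-43.7  -0.7  80.8] F [ 0.3  0.  -1.1]
```

Request:
arm_command --pt "-22 0 0 0 0 0 0" --pt "-20 0 0 0 0 0 0" --pt "0 0 25 0 0 0 0" --pt "0 0 25 0 0 0 0" --pt "0 0 15 0 0 0 0" --pt "0 0 8 0 0 0 0" --pt "0 0 4 0 0 0 0" --pt "0 0 2 0 0 0 0" --pt "0 0 1 0 0 0 0" --pt "0 0 0 0 0 0 0"

```text
time: 17.75
ee_pos: [0.5937, 0.1331, 0.0592]
tool_rot: [-0.025, 1.0, 0.0, 0.001]
ft_force: [0.2, 0.9, -1.1]
finger_gap: 0.17
gripper_force: 39.3
```

```bash
python3 -c "
from h import *
go(F(41,0),.055,92.85)
"
```

```text
t 17.75 ee [0.5937 0.1331 0.0592] fix [28.3  0.9] rot [0.   0.09 0.01] shift [-12.7  -0.9   4.2] F [ 0.2  0.9 -1.1]
```

Request:
arm_command --pt "0 0 2 0 0 0 0" --pt "0 0 1 0 0 0 0" --pt "0 0 1 0 0 0 0" --pt "0 0 0 0 0 0 0" --pt "-3 0 0 0 0 0 0" --pt "-2 0 0 0 0 0 0" --pt "-2 0 0 0 0 0 0" --pt "-1 0 0 0 0 0 0" --pt "0 0 0 0 0 0 0"

```text
time: 18.65
ee_pos: [0.6013, 0.1334, 0.0543]
tool_rot: [-0.025, 1.0, -0.0, 0.0]
ft_force: [-0.8, -0.2, -1.3]
finger_gap: 0.173
gripper_force: 39.3
```

Request:
arm_command --pt "-1 0 0 0 0 0 0" --pt "-1 0 0 0 0 0 0" --pt "-1 0 0 0 0 0 0" --pt "0 0 0 0 0 0 0"

```text
time: 19.05
ee_pos: [0.6042, 0.1336, 0.0544]
tool_rot: [-0.025, 1.0, 0.0, 0.0]
ft_force: [0.4, -0.5, -0.3]
finger_gap: 0.174
gripper_force: 39.3
```

Request:
arm_command --pt "-1 0 0 0 0 0 0" --pt "-1 0 0 0 0 0 0" --pt "-1 0 0 0 0 0 0" --pt "0 0 0 0 0 0 0"

```text
time: 19.45
ee_pos: [0.6072, 0.1337, 0.0543]
tool_rot: [-0.025, 1.0, 0.0, 0.0]
ft_force: [-0.1, 0.0, -1.2]
finger_gap: 0.176
gripper_force: 39.3
```

Request:
arm_command --pt "-1 0 0 0 0 0 0" --pt "-1 0 0 0 0 0 0" --pt "-1 0 0 0 0 0 0" --pt "0 0 0 0 0 0 0"

```text
time: 19.85
ee_pos: [0.6079, 0.1338, 0.0542]
tool_rot: [-0.025, 1.0, -0.0, -0.003]
ft_force: [-8.5, -1.4, 7.2]
finger_gap: 0.176
gripper_force: 40.1
```

Request:
arm_command --pt "0 0 0.5 0 0 0 0" --pt "0 0 0.5 0 0 0 0" --pt "0 0 0 0 0 0 0"

```text
time: 20.15
ee_pos: [0.608, 0.1338, 0.0542]
tool_rot: [-0.025, 1.0, -0.0, -0.003]
ft_force: [-12.2, -0.5, 12.3]
finger_gap: 0.173
gripper_force: 40.8
```

Request:
arm_command --pt "2 0 0 0 0 0 0" --pt "0 0 0.5 0 0 0 0" --pt "0 0 0 0 0 0 0" --pt "0 0 0 0 0 0 25" --pt "0 0 0 0 0 0 35" --pt "0 0 0 0 0 0 35" --pt "0 0 -8 0 0 0 35" --pt "0 0 -20 0 0 0 35" --pt "0 0 -30 0 0 0 35" --pt "0 0 -20 0 0 0 35"

```text
time: 21.15
ee_pos: [0.609, 0.1338, 0.1333]
tool_rot: [-0.025, 1.0, 0.0, 0.001]
ft_force: [-0.6, 0.2, 0.8]
finger_gap: 0.41
gripper_force: 0.0
```

Request:
arm_command --pt "40 0 0 0 0 0 0" --pt "40 0 0 0 0 0 0" --pt "40 0 0 0 0 0 0" --pt "20 0 0 0 0 0 0" --pt "0 0 25 0 0 0 0" --pt "0 0 0 0 0 0 0"

```text
time: 21.75
ee_pos: [0.4661, 0.1266, 0.1042]
tool_rot: [-0.025, 1.0, -0.0, -0.002]
ft_force: [-1.0, 0.4, -1.0]
finger_gap: -0.002
gripper_force: 0.0
```

```bash
python3 -c "
from h import *
go(F(-97,0),.034,92.85)
p,d=grab_frame('side');cv2.imwrite('pics/p1.png',cv2.resize(p[95:215,150:280],None,fx=5,fy=5,interpolation=cv2.INTER_CUBIC))
"
```

```text
t 21.75 ee [0.4661 0.1266 0.1042] fix [-99.5   0.8] rot [-0.01 -0.2   0.02] shift [-2.5 -0.8 70.2] F [-1.   0.4 -1. ]
```

View pics/p1.png

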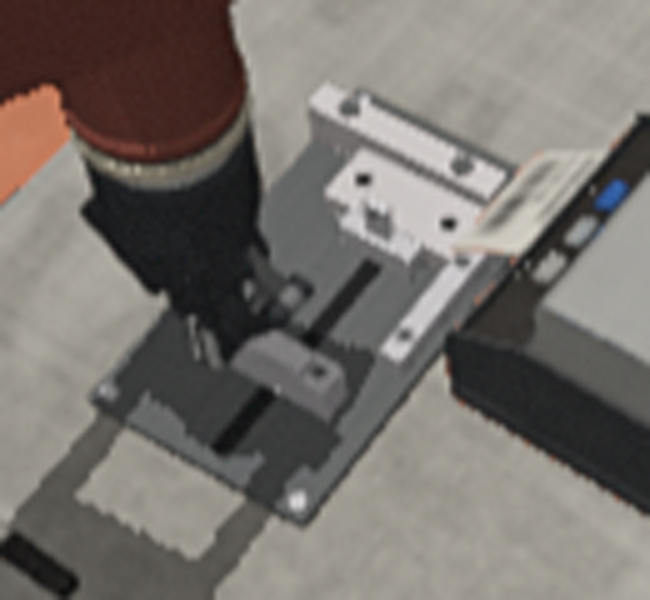

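The shim stands against the blank at (380,235), and the blank is up against the fence and stop. Now I push the jaw.

Request:
arm_command --pt "0 -1 30 0 0 0 0" --pt "0 0 20 0 0 0 0" --pt "0 0 16 0 0 0 0" --pt "0 0 0 0 0 0 0" --pt "-12 0 0 0 0 0 0" --pt "-12 0 0 0 0 0 0" --pt "-12 0 0 0 0 0 0" --pt "-12 0 0 0 0 0 0" --pt "-12 0 0 0 0 0 0" --pt "-12 0 0 0 0 0 0"

```text
time: 22.8
ee_pos: [0.5416, 0.1296, 0.0409]
tool_rot: [-0.025, 1.0, 0.0, -0.0]
ft_force: [-4.4, 0.6, 2.3]
finger_gap: -0.003
gripper_force: 2.3
```

Request:
arm_command --pt "-8 0 0 0 0 0 0" --pt "-6 0 0 0 0 0 0" --pt "-5 0 0 0 0 0 0" --pt "-4 0 0 0 0 0 0" --pt "-2 0 0 0 0 0 0" --pt "0 0 0 0 0 0 0"

```text
time: 23.4
ee_pos: [0.5655, 0.1306, 0.0399]
tool_rot: [-0.025, 1.0, 0.0, 0.0]
ft_force: [-1.7, -0.2, 2.0]
finger_gap: 0.0
gripper_force: 1.1
```

```bash
python3 -c "
from h import *
go(F(4,0),.034,92.85)
"
```

```text
t 23.4 ee [0.5655 0.1306 0.0399] fix [-0.  -0.2] rot [-0.    0.03  0.01] shift [-4.   0.2  5.9] F [-1.7 -0.2  2. ]
```

Request:
arm_command --pt "-1 0 0 0 0 0 0" --pt "-1 0 0 0 0 0 0" --pt "0 0 0 0 0 0 0"

```text
time: 23.7
ee_pos: [0.5671, 0.1307, 0.0398]
tool_rot: [-0.025, 1.0, -0.0, -0.0]
ft_force: [-2.4, -0.3, 1.4]
finger_gap: 0.004
gripper_force: 1.4
```

Request:
arm_command --pt "-1 0 0 0 0 0 0" --pt "-1 0 0 0 0 0 0" --pt "0 0 0 0 0 0 0"

```text
time: 24.0
ee_pos: [0.5685, 0.1307, 0.0397]
tool_rot: [-0.025, 1.0, -0.0, -0.001]
ft_force: [-6.5, -0.8, 4.2]
finger_gap: 0.003
gripper_force: 3.0
```

Request:
arm_command --pt "-1 0 0 0 0 0 0" --pt "-1 0 0 0 0 0 0" --pt "0 0 0 0 0 0 0"

```text
time: 24.3
ee_pos: [0.5685, 0.1308, 0.0393]
tool_rot: [-0.025, 1.0, -0.0, -0.003]
ft_force: [-13.6, -1.4, 9.5]
finger_gap: 0.005
gripper_force: 6.5
```

Request:
arm_command --pt "-1 0 0 0 0 0 0" --pt "-1 0 0 0 0 0 0" --pt "0 0 0 0 0 0 0"

```text
time: 24.6
ee_pos: [0.5686, 0.1308, 0.0389]
tool_rot: [-0.025, 1.0, -0.0, -0.005]
ft_force: [-20.0, -1.0, 13.5]
finger_gap: 0.0
gripper_force: 9.7
```

```bash
python3 -c "
from h import *
go(F(4,0),.034,92.85)
print(observe()['ee_pos'])
"
```

```text
t 24.6 ee [0.5686 0.1308 0.0389] fix [ 3.1 -0.1] rot [-0.03 -0.62  0.04] shift [-0.9  0.1  4.9] F [-20.   -1.   13.5]
[0.56856725 0.13080651 0.03886755]
```

The jaw now stops at x = 0.5685. Empty, it stopped at 0.5692. The 0.6-0.7 mm difference matches the prediction, since the measured gap is 13.4 mm and the shim is 14 mm. One shim is enough. I firm up the push and verify.

Request:
arm_command --pt "-1 0 0 0 0 0 0" --pt "-1 0 0 0 0 0 0" --pt "0 0 0 0 0 0 0" --pt "0 0 0 0 0 0 0" --pt "0 0 0 0 0 0 0"

```text
time: 25.1
ee_pos: [0.5686, 0.1309, 0.0387]
tool_rot: [-0.025, 1.0, -0.001, -0.008]
ft_force: [-27.0, -2.9, 19.5]
finger_gap: -0.0
gripper_force: 13.4
```

```bash
python3 -c "
from h import *
go(F(4,0),.034,92.85)
p,d=grab_frame('side');a=cv2.resize(p[95:215,150:280],(520,480),interpolation=cv2.INTER_CUBIC);b=cv2.resize(p,(280,210));o=np.zeros((480,800,3),np.uint8);o[:,:520]=a;o[:210,520:]=b
q,_=grab_frame('top');o[212:422,520:]=cv2.resize(q[100:205,155:295],(280,210));cv2.imwrite('pics/e1.png',o)
"
```

```text
t 25.1 ee [0.5686 0.1309 0.0387] fix [ 3.1 -0.1] rot [-0.04 -0.87  0.05] shift [-0.9  0.1  4.7] F [-27.   -2.9  19.5]
```

View pics/e1.png

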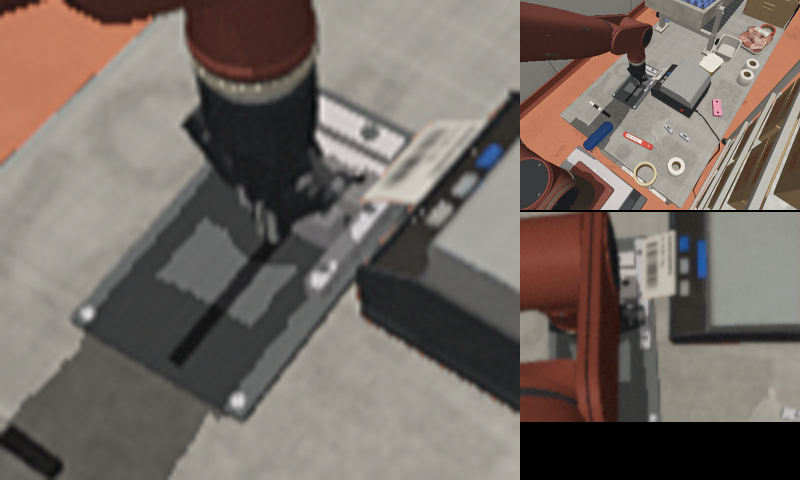

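The gripper is behind the jaw with the stack clamped. The dark strip at (355,150) is the shaded fence face above the blank. The spare shims and the other things are where they were.

```bash
python3 -c "
from plant import *
print(finish_job())"
```

```text
the job is handed in; nothing more can be done
None
```

The blank is pushed against the fence and side stop and clamped with one shim; the gripper is still pushing the jaw with about 27 N. The two spare shims are left standing on the table, and the job is handed in at about 25 s; I got no verdict back.

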